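# Scrape the cut-off chips from the plate into the catch tray

### The arm

A 6-joint arm with a two-finger parallel gripper is mounted at the origin on a cart in front of the work surface, level with it; the furniture and walls round the work are solid. World frame = base frame: x ahead of the robot, y to its left, z up, the work surface at z = 0. Lengths are in m, angles in rad, forces in N, time in s.
With the tool pointing down it reaches from about 0.35 to 0.775 m from the base axis. Payload 5.5 kg.
Tool frame: the origin (TCP) lies midway between the tips of the shut fingers; the grasp point (between the pads) lies 19 mm behind it; z points along the fingers, y is the line along which they close (so a half turn about z gives the same grasp; the last joint's range is limited). The gripper opens to 85 mm and grips with 20 to 120 N. Pads are 22 mm wide; open, the fingers measure 114 mm over their backs; the gripper's body (76 mm by 85 mm) begins 54 mm behind the grasp point. The pads swing forward as they close: fully open they stand 13 mm farther back than shut.
Start: joints at [-1.45, 0.313, 0.046, 1.304, 0, 1.431], TCP at [0.148, -0.556, 0.231] pointing down, gripper open.
Joint ranges: [-2.76, 2.76], [-0.86, 1.69], [-1.03, 1.26], [-2.2, 2.34], [-1.47, 1.5], [-3.14, 3.14]. Speed limits (rad/s): [2.57, 2.57, 3.14, 3.14, 3.14, 3.14].

### API

Orientations are given as a unit quaternion [w, x, y, z].
In Python, from workcell import telemetry, imaging, env gives the robot as it stands. The module is installed in compiled form; this text tells all that it offers.
- The arm moves only by the tool step_arm, never from a script. Its argument "moves" is a list of rows, each a list of 3 entries, a list of its own where there are three numbers: the shift along the tool's x, y, z in mm, then the turn, a rotation vector about the tool's x, y, z in rad, then the finger opening in mm, from 0 to 85.4. A call has 1 to 8 rows; each row is the pose to reach, as a shift and turn from the pose commanded when the call began, along the tool's axes at that moment; what a row does not reach only later rows make up. A row lasts 1/12 s, in which the tool goes at most 41.7 mm and 7.16 degrees, less where a joint would pass 70% of its speed; a pose out of reach is approached as far as the arm can. A call with a gripper value outside its range is refused whole. The fingers move at their own pace and stop on an object; "grip_force" is the grip in N (left out, the last holds). Time passes only in rows, so rows that repeat a pose let the fingers close. It gives the time, the measured TCP pose, the force, the opening and the grip force at its end, in the units of the state.
- telemetry.get_state(): the state, without advancing time (a new reading comes with each control period).
- imaging.read_camera(name): name is "scene" or "top"; returns the picture (420x560x3 uint8, red, green, blue); there is no depth.
- imaging.camera_params(name): a dict with "camera_matrix" (3x3 intrinsics, pixels), "D" ([k1, k2, p1, p2, k3] as OpenCV has them; the pictures are not rectified), "pose" (4x4, takes a point from camera to world coordinates). Camera axes: x right, y up, looking along -z (the intrinsics and any distortion apply to the point x, -y, -z); pixel columns grow to the right and rows downward; lengths in m; the calibration is good to about 2 mm. A picture is of the moment at which its call begins. camera_params takes no time and is no camera call.
- env.hand_in(): hands the job in; it is judged then, once.
The state is a dict: "clock": time; "joint_pos": joint angles; "qvel": joint speeds; "tau": joint torques, N m; "tcp_pos": TCP position; "orientation": TCP orientation; "wrist_force": force on the tool from outside, world axes, zero at the start; "ft_torque": the same for the moment, N m; "finger_gap": finger opening in m; "grip_force": force on a finger pad.
Only numpy, scipy, OpenCV 4.12 (cv2) and the standard library are available. Lean on these libraries where they do the work, as an engineer would, in place of code of your own. Each camera call takes 0.05 s, during which the arm holds its last target. There are 200 camera calls.

### The job

Take the orange scraper block and with it push all five metal chips off the cutting plate, over its lip, into the catch tray; do not touch the chips with the fingers. The specimen mount standing on the plate must not be shifted, and the things round about must be left alone. When the plate is clear, stand the scraper back upright in the middle of its blue mat.

Things in the scene. Friction and masses are not known exactly. Their poses are not given: they have to be found in the camera images.
- scraper_mid (a point): Loose scraper block, standing upright on its mat at the start: a foot 60 (x) by 30 (y) by 18 mm high, its lower half black rubber, below an orange grip 54 (x) by 22 (y) mm that rises from 18 to 60 mm above the underside; 0.1 to 0.16 kg. The grip is pinched across its 22 mm. This point is the centre of the block, 30 mm above its underside; x runs along the 60 mm, y across, z up. Both long faces can push.
- mat: Blue mat on which the scraper stands, fixed, 120 (x) by 80 (y) by 5 mm thick; origin at the centre of its underside. It lies to the left or to the right of the plate; at the start the scraper's x axis is within 0.15 rad of the mat's.
- plate: Fixed flat dark steel cutting plate on a green foot, without rims, 200 (x) by 150 (y) mm, its top 30 mm above the worktop; origin at the centre of its underside on the worktop. Its -y edge, the lip, overhangs the catch tray by 10 mm; chips pushed over the lip drop into the tray.
- tray: Folded aluminium catch tray with a dark green floor, fixed to the plate: 145 (x) by 210 (y) mm outside, rims 2 mm thick and 16 mm high (14 mm below the plate's top), floor 2 mm thick; origin at the centre of its underside. Its x axis is the plate's y axis; its centre lies 137.5 mm from the plate's centre toward the plate's -y.
- specimen: Loose sand-coloured round specimen mount, 30 mm diameter, 18 mm high, 31 g, standing on the plate near its middle among the chips; to be left where it is. Origin at the centre of its underside, z up.
- chip_1: Loose metal cut-off chip, 14 x 12 x 9, brass, 11 to 18 g (size in mm, x by y by height), lying on the plate at the start; origin at the centre of its underside.
- chip_2: Loose metal cut-off chip, 13 x 13 x 10, copper, 11 to 18 g (size in mm, x by y by height), lying on the plate at the start; origin at the centre of its underside.
- chip_3: Loose metal cut-off chip, 15 x 11 x 9, brass, 11 to 18 g (size in mm, x by y by height), lying on the plate at the start; origin at the centre of its underside.
- chip_4: Loose metal cut-off chip, 12 x 12 x 10, bright aluminium-coloured, 11 to 18 g (size in mm, x by y by height), lying on the plate at the start; origin at the centre of its underside.
- chip_5: Loose metal cut-off chip, 14 x 12 x 10, copper, 11 to 18 g (size in mm, x by y by height), lying on the plate at the start; origin at the centre of its underside.
- vial_red: Bystander, loose: glass vial with red cap, 24 mm diameter, 52 mm high, beside one long edge of the mat; origin at the centre of its underside, z up. Leave alone.
- vial_blue: Bystander, loose: glass vial with blue cap, 24 mm diameter, 52 mm high, beside one end of the mat; origin at the centre of its underside, z up. Leave alone.
- loupe: Bystander, loose: black loupe, 42 mm diameter, 37 mm high, to the right of the tray; origin at the centre of its underside, z up. Leave alone.
- dish: Bystander, loose: glass dish with samples, 68 mm diameter, 16 mm high, behind the plate; origin at the centre of its underside, z up. Leave alone.
- lens_can: Bystander, loose: black can with white lid, 40 mm diameter, 62 mm high, behind the plate; origin at the centre of its underside, z up. Leave alone.
- dropper: Bystander, loose: brown dropper bottle, 33 mm diameter, 102 mm high, left of the plate; origin at the centre of its underside, z up. Leave alone.
There are look-alikes about, which are no part of the job. Several things look just like the mat: the one meant starts farthest to the robot's right.

How it is judged:
On the way, in this order (a step that is already met when the one before it is completed fails the run):
1. the scraper is lifted off its mat (height (world z) of scraper_mid above 0.05 m), for 0.1 s.
2. all five chips lie in the catch tray (x of chip_1 in the frame of tray between -0.071 and 0.071 m and y of chip_1 in the frame of tray between -0.103 and 0.103 m and z of each of chip_1, chip_2, chip_3, chip_4, chip_5 in the frame of tray below 0.027 m and x of chip_2 in the frame of tray between -0.071 and 0.071 m and y of chip_2 in the frame of tray between -0.103 and 0.103 m and x of chip_3 in the frame of tray between -0.071 and 0.071 m and y of chip_3 in the frame of tray between -0.103 and 0.103 m and x of chip_4 in the frame of tray between -0.071 and 0.071 m and y of chip_4 in the frame of tray between -0.103 and 0.103 m and x of chip_5 in the frame of tray between -0.071 and 0.071 m and y of chip_5 in the frame of tray between -0.103 and 0.103 m), for 0.2 s.
At the end, for the whole second after the job is handed in: All five chips lie in the catch tray (origin within 71 by 103 mm of its centre and under 27 mm above its underside; piled is fine), the scraper stands upright (0.1 rad) within 30 mm of the centre of its mat, and the specimen mount is within 6 mm of where it stood (all of step 2 and horizontal distance between scraper_mid and mat below 0.03 m and angle between scraper_mid's own z axis and vertical below 0.1 rad and height (world z) of scraper_mid between 0.03 and 0.04 m and distance of specimen from where it was at the start of the episode below 0.006 m); the robot touches nothing.
It fails at once if the specimen mount on the plate is moved more than 6 mm or tipped (distance of specimen from where it was at the start of the episode above 0.006 m or angle between specimen's own z axis and vertical above 0.3 rad).
It fails at once if a chip is touched by the gripper's fingers instead of the scraper (contact force between the fingers and chip_1 above 0.5 N or contact force between the fingers and chip_2 above 0.5 N or contact force between the fingers and chip_3 above 0.5 N or contact force between the fingers and chip_4 above 0.5 N or contact force between the fingers and chip_5 above 0.5 N).
It fails at once if a bystander is moved more than 20 mm or tipped (distance of any of vial_red, vial_blue, loupe, dish, lens_can, dropper from where it was at the start of the episode above 0.02 m or angle between any of vial_red, vial_blue, loupe, dish, lens_can, dropper's own z axis and vertical above 0.3 rad).
It also fails if it takes over 72 s, if anything falls off the work surface, if the arm or the gripper's body presses on something with over 40 N, if the wrist force passes 120 N, or if a joint passes its speed limit or range.

## Working session

There is one attempt and no reset: what is moved stays moved. The work goes in short steps, Python scripts to look and compute and a tool call to move; the robot and the scene stay as the last step left them, time stands still between calls to the robot, and variables do not carry over. Pictures are saved under pics/ and viewed, at most 10 in all, crops included, and the job is handed in when it is done.

Besides the shell and the picture viewer there is one more tool, called by a JSON object that holds its "op" and its "data", one argument or row to a line. step_arm: Moves the arm, as the interface text tells. Its arguments: {"type":"object","properties":{"moves":{"type":"array"},"grip_force":{"type":"number"}},"required":["moves"]}

```bash
mkdir -p pics; cat > h.py <<'E'
import numpy as np, cv2
from workcell import telemetry, imaging, env
def shot(n,f):
    im=imaging.read_camera(n); cv2.imwrite('pics/%s.png'%f,cv2.cvtColor(im,cv2.COLOR_RGB2BGR)); return im
def px2w(n,uv,z):
    """pixels -> world at height z"""
    p=imaging.camera_params(n); uv=np.array(uv,float).reshape(-1,1,2)
    q=cv2.undistortPoints(uv,np.array(p['camera_matrix'],float),np.array(p['D'],float))[:,0]
    T=np.array(p['pose']); d=np.c_[q[:,0],-q[:,1],-np.ones(len(q))]@T[:3,:3].T; o=T[:3,3]
    return o+d*((np.broadcast_to(z,len(q))-o[2])/d[:,2])[:,None]
def w2px(n,P):
    p=imaging.camera_params(n); T=np.array(p['pose']); c=(np.array(P,float).reshape(-1,3)-T[:3,3])@T[:3,:3]
    c=c*[1,-1,-1]
    return cv2.projectPoints(c,np.zeros(3),np.zeros(3),np.array(p['camera_matrix'],float),np.array(p['D'],float))[0][:,0]
E
python3 - <<'E'
from h import *
a=shot('top','t0');b=shot('scene','s0')
for n in('top','scene'):
    p=imaging.camera_params(n);print(n,np.round(p['pose'],3).tolist(),p['camera_matrix'],p['D'])
s=telemetry.get_state();print(s)
E
```

```text
top [[-0.012, 0.999, -0.046, 0.549], [-1.0, -0.011, 0.013, 0.031], [0.012, 0.046, 0.999, 1.2], [0.0, 0.0, 0.0, 1.0]] [[385.47740037   0.         280.18351993]
 [  0.         385.47740037 212.3322524 ]
 [  0.           0.           1.        ]] [-0.11214922  0.          0.          0.          0.        ]
scene [[-0.752, 0.287, -0.593, -0.117], [-0.659, -0.335, 0.674, 0.868], [-0.006, 0.898, 0.441, 0.621], [0.0, 0.0, 0.0, 1.0]] [[412.42590412   0.         284.56660399]
 [  0.         412.42590412 199.05232525]
 [  0.           0.           1.        ]] [-0.04315718  0.          0.          0.          0.        ]
{'clock': 0.1, 'joint_pos': array([-1.44960118e+00,  3.13930478e-01,  4.51033748e-02,  1.30361452e+00,
        9.31464721e-06,  1.43120885e+00]), 'qvel': array([ 0.00012371, -0.00200583,  0.00190215,  0.00107344, -0.00068438,
       -0.00244669]), 'tau': array([ 1.97687601e-03, -4.81725204e+01,  2.99243402e+01,  1.27571222e-02,
       -1.43459451e-04, -1.28473965e-05]), 'tcp_pos': array([ 0.1482009 , -0.55510146,  0.23049952]), 'orientation': array([-8.22568124e-04,  9.91510755e-01,  1.30022096e-01,  1.22222011e-05]), 'wrist_force': array([-0.83861579, -0.10933525,  0.64946234]), 'ft_torque': array([-0.02438335, -0.00272619,  0.02760323]), 'grip_force': 0.0, 'finger_gap': 0.08533133234505497}
```

View pics/t0.png

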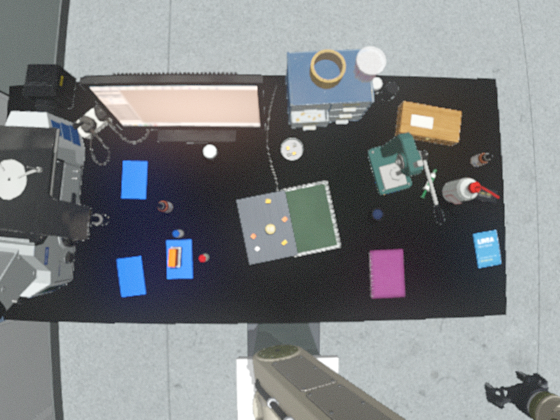

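View pics/s0.png

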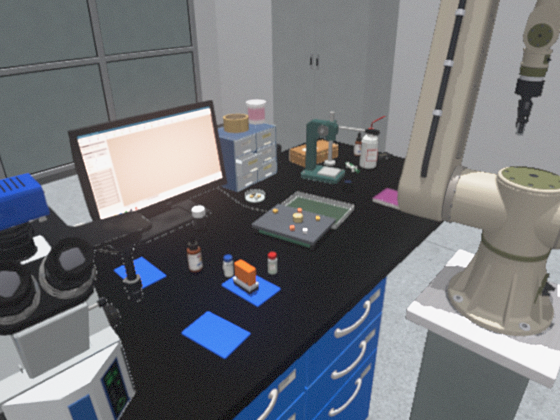

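The top view shows the mat with the scraper at (179,258), vials at (204,258) and (178,234), the plate at about (268,228) with chips, and the tray to its right at about (313,217). In the scene view the scraper is at (245,275) and the plate at (300,220). Next I measure from colours and enlarged crops.

```bash
python3 - <<'E'
from h import *
im=cv2.imread('pics/t0.png')
a=cv2.resize(im[175:270,232:345],None,fx=5,fy=5,interpolation=cv2.INTER_CUBIC)
b=cv2.resize(im[225:285,155:215],None,fx=4,fy=4,interpolation=cv2.INTER_CUBIC)
c=np.zeros((max(475,240),565+240,3),np.uint8); c[:475,:565]=a; c[:240,565:]=b
cv2.imwrite('pics/c0.png',c[:, :800])
hsv=cv2.cvtColor(im,cv2.COLOR_BGR2HSV)
def comps(m,name,z,amin=4):
    n,l,s,ce=cv2.connectedComponentsWithStats(m.astype(np.uint8))
    for i in range(1,n):
        if s[i,4]>=amin:
            print(name,s[i],ce[i].round(1),px2w('top',ce[i],z)[0].round(4))
H,S,V=[hsv[...,i].astype(int) for i in range(3)]
x,y=np.meshgrid(range(560),range(420))
pl=(x>232)&(x<345)&(y>175)&(y<270)
comps(pl&(S>110)&(V>120)&(H<35),'chip',.04,3)
comps(pl&(S<60)&(V>150)&(x<275),'alu',.04,3)
mt=(x>155)&(x<215)&(y>225)&(y<285)
comps(mt&(S>150)&(V>120)&(H<20),'orange',.06,5)
blue=(S>150)&(V>120)&(H>95)&(H<125)
comps(blue&(x<220)&(x>150)&(y>225),'blue',.005,20)
# plate mask/tray mask
pm=pl&(S<90)&(V>60)&(V<140)
comps(pm,'plate',.03,200)
tm=pl&(H>45)&(H<90)&(S>90)
comps(tm,'tray',.002,200)
for m,z,nm in((pm,.03,'plate'),(tm,.002,'tray'),(blue&mt,.005,'mat'),(mt&(S>150)&(V>120)&(H<20),.06,'or')):
    m=m.astype(np.uint8); cs=cv2.findContours(m,0,2)[0]; c=max(cs,key=cv2.contourArea)
    bx=cv2.boxPoints(cv2.minAreaRect(c)); print(nm,bx.round(1).tolist(),px2w('top',bx,z)[:,:2].round(4).tolist())
E
```

```text
chip [266 200   4   3  12] [267.5 201. ] [0.6373 0.0538 0.04  ]
chip [253 234   3   4   7] [254.  235.4] [0.5341 0.0954 0.04  ]
chip [282 241   4   4  13] [283.6 242.4] [0.5123 0.0067 0.04  ]
alu [ 237  193   38   71 1974] [258.2 226.2] [0.5616 0.0825 0.04  ]
orange [169 250   8  16 117] [172.4 257.4] [0.4716 0.3372 0.06  ]
blue [172 230   7   7  38] [174.9 233.1] [0.5433 0.3437 0.005 ]
blue [165 238  29  42 786] [180.9 259.6] [0.4608 0.3253 0.005 ]
plate [235 176 107  90 469] [283.  219.2] [0.5823 0.0075 0.03  ]
plate [ 285  184   51   69 2432] [310.3 218.1] [ 0.5847 -0.0755  0.03  ]
plate [[231.6999969482422, 184.5], [325.70001220703125, 165.6999969482422], [342.20001220703125, 248.0], [248.1999969482422, 266.79998779296875]] [[0.6899, 0.1627], [0.745, -0.1256], [0.4926, -0.1716], [0.4395, 0.1146]]Traceback (most recent call last):
  File "<stdin>", line 28, in <module>
ValueError: max() iterable argument is empty
```

View pics/c0.png

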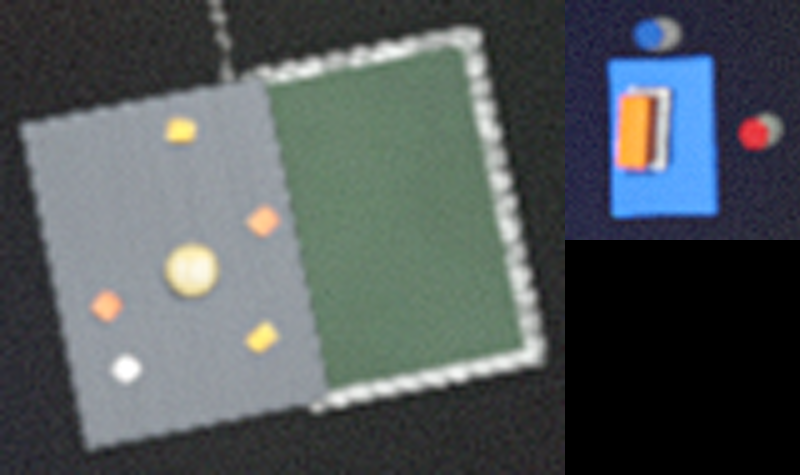

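The crop shows the following:
- **Chips:** brass at (181,131), copper at (263,220), copper at (106,305), aluminium at (126,368) and brass at (262,337).
- **Specimen:** at (192,270).
- **Plate corners:** (22,124), (266,81), (325,389) and (90,449).
- **Mat corners:** (609,58), (712,56), (717,214) and (611,216).
- **Scraper:** the orange top is centred at (634,131).

```bash
cat >> h.py <<'E'
from scipy.spatial.transform import Rotation as Ro
def fitrect(w,L):  # w: 4x2 world pts matched to L local; returns centre,yaw
    w=np.array(w)[:,:2];L=np.array(L,float);c=w.mean(0);l=L-L.mean(0);v=w-c
    return c,np.arctan2((l[:,0]*v[:,1]-l[:,1]*v[:,0]).sum(),(l*v).sum())
E
python3 - <<'E'
from h import *
A=lambda p:(np.array(p,float)+.5)/5-.5+[232,175]
B=lambda p:(np.array(p,float)-[565,0]+.5)/4-.5+[155,225]
pc=px2w('top',A([(22,124),(266,81),(325,389),(90,449)]),.03)
c,y=fitrect(pc,[(100,75),(100,-75),(-100,-75),(-100,75)])
print('plate',c,y,[np.linalg.norm(pc[i]-pc[i-1]).round(4) for i in range(4)])
R=np.array([[np.cos(y),-np.sin(y)],[np.sin(y),np.cos(y)]])
for n,p,z in(('A brass',(181,131),.039),('B cop',(263,220),.04),('C cop',(106,305),.04),('D alu',(126,368),.04),('E brass',(262,337),.039),('spec',(192,270),.047)):
    w=px2w('top',A(p),z)[0,:2];print(n,w.round(4),'plate mm',(R.T@(w-c)*1000).round(1))
mc=px2w('top',B([(609,58),(712,56),(717,214),(611,216)]),.005)
print('mat',fitrect(mc,[(60,40),(60,-40),(-60,-40),(-60,40)]),[np.linalg.norm(mc[i]-mc[i-1]).round(4) for i in range(4)])
sc=px2w('top',B([(621,94),(654,97),(650,169),(616,167)]),.065)
print('scr',fitrect(sc,[(27,11),(27,-11),(-27,-11),(-27,11)]),[np.linalg.norm(sc[i]-sc[i-1]).round(4) for i in range(4)])
print('blue,red',px2w('top',B([(650,34),(755,132)]),.057))
# scene check of orange block
im=cv2.imread('pics/s0.png');h=cv2.cvtColor(im,cv2.COLOR_BGR2HSV)
m=((h[...,0]<18)&(h[...,1]>170)&(h[...,2]>120)).astype(np.uint8);m[:,:225]=0;m[:,265:]=0;m[:250]=0;m[300:]=0
ys,xs=np.nonzero(m);print('scene orange centroid',xs.mean(),ys.mean(),m.sum(),px2w('scene',[[xs.mean(),ys.mean()]],.046))
E
```

```text
plate [0.56011062 0.05710804] 0.1923947307023673 [np.float64(0.2014), np.float64(0.1508), np.float64(0.1905), np.float64(0.1468)]
A brass [0.638  0.0529] plate mm [ 75.6 -19. ]
B cop [0.5837 0.0041] plate mm [ 13.  -56.6]
C cop [0.5337 0.099 ] plate mm [-18.   46.2]
D alu [0.4958 0.0874] plate mm [-57.4  42. ]
E brass [0.5134 0.0055] plate mm [-55.8 -41.7]
spec [0.5541 0.047 ] plate mm [-7.9 -8.7]
mat (array([0.46390085, 0.33173279]), np.float64(0.015031616489169916)) [np.float64(0.1228), np.float64(0.0811), np.float64(0.1224), np.float64(0.0833)]
scr (array([0.47142855, 0.33661566]), np.float64(-0.07072851694041461)) [np.float64(0.054), np.float64(0.0248), np.float64(0.0531), np.float64(0.0255)]
blue,red [[0.543403   0.32729983 0.057     ]
 [0.47016345 0.24895827 0.057     ]]
scene orange centroid 244.70754716981133 270.5345911949685 318 [[0.47726144 0.33574572 0.046     ]]
```

```bash
cat >> h.py <<'E'
def to(*wps):
    s=telemetry.get_state();q=s['orientation'];R=Ro.from_quat([q[1],q[2],q[3],q[0]])
    print('now',s['tcp_pos'].round(4),'yaw',np.arctan2(*R.as_matrix()[[1,0],0]).round(4),'t',s['clock'],'gap',s['finger_gap'].round(4))
    for x,y,z,w in wps:
        T=Ro.from_matrix(np.array([[np.cos(w),np.sin(w),0],[np.sin(w),-np.cos(w),0],[0,0,-1]]))
        print('shift mm',(R.inv().apply(np.array([x,y,z])-s['tcp_pos'])*1000).round(1).tolist(),'turn',(R.inv()*T).as_rotvec().round(3).tolist())
def pl(px,py,z,phi=0):  # plate-frame mm, z world m, phi: yaw rel. to plate
    y=.1924;c=np.array([.5601,.0571]);a=np.array([px,py])/1000
    return (*(c+[np.cos(y)*a[0]-np.sin(y)*a[1],np.sin(y)*a[0]+np.cos(y)*a[1]]),z,y+phi)
E
python3 -c "
from h import *
to((.45,-.3,.22,.1),(.472,.336,.17,-.071))"
```

```text
Traceback (most recent call last):
  File "h.py", line 21, in to
    print('now',s['tcp_pos'].round(4),'yaw',np.arctan2(*R.as_matrix()[[1,0],0]).round(4),'t',s['clock'],'gap',s['finger_gap'].round(4))
                                                                                                              ^^^^^^^^^^^^^^^^^^^^^
AttributeError: 'float' object has no attribute 'round'
```

```bash
sed -i "s/s\['finger_gap'\].round(4)/s['finger_gap']/" h.py
python3 -c "
from h import *
to((.45,-.3,.22,.1),(.472,.336,.17,-.071))"
```

```text
now [ 0.1482 -0.5551  0.2305] yaw 0.2608 t 0.1 gap 0.08533133234505497
shift mm [357.4, -168.6, 10.9] turn [-0.002, -0.0, 0.161]
shift mm [542.6, -777.4, 61.9] turn [-0.002, 0.0, 0.332]
```

{"op": "step_arm", "data": {
  "moves": [
    [[90,-40,0],[0,0,0.08],50],
    [[180,-80,0],[0,0,0.16],50],
    [[270,-120,0],[0,0,0.2],50],
    [[357,-168,0],[0,0,0.25],50],
    [[357,-168,0],[0,0,0.332],50],
    [[357,-168,0],[0,0,0.332],50],
    [[357,-168,0],[0,0,0.332],50],
    [[357,-168,0],[0,0,0.332],50]
  ]
}}

```text
clock: 0.77
tcp_pos: [0.4045, -0.3394, 0.231]
orientation: [-0.0, 0.999, -0.036, -0.0]
wrist_force: [0.8, -0.6, -0.3]
finger_gap: 0.0502
grip_force: 0.0
```

```bash
python3 -c "
from h import *
to((.472,.336,.17,-.071))"
```

```text
now [ 0.4045 -0.3394  0.231 ] yaw -0.0714 t 0.7667 gap 0.05016538383288348
shift mm [19.2, -678.5, 61.2] turn [-0.0, 0.0, -0.0]
```

{"op": "step_arm", "data": {
  "moves": [
    [[19,-678,40],[0,0,0],50],
    [[19,-678,40],[0,0,0],50],
    [[19,-678,40],[0,0,0],50],
    [[19,-678,40],[0,0,0],50],
    [[19,-678,40],[0,0,0],50],
    [[19,-678,40],[0,0,0],50],
    [[19,-678,40],[0,0,0],50],
    [[19,-678,40],[0,0,0],50]
  ]
}}

```text
clock: 1.43
tcp_pos: [0.4359, -0.0081, 0.2114]
orientation: [0.0, 0.999, -0.036, -0.0]
wrist_force: [1.3, -0.0, -0.5]
finger_gap: 0.0501
grip_force: 0.0
```

```bash
python3 -c "
from h import *
to((.472,.336,.17,-.071))"
```

```text
now [ 0.4359 -0.0081  0.2114] yaw -0.0716 t 1.4333 gap 0.05006420457966919
shift mm [11.4, -345.8, 41.4] turn [0.0, 0.0, -0.001]
```

{"op": "step_arm", "data": {
  "moves": [
    [[11,-346,41],[0,0,0],50],
    [[11,-346,41],[0,0,0],50],
    [[11,-346,41],[0,0,0],50],
    [[11,-346,41],[0,0,0],50],
    [[11,-346,41],[0,0,0],50],
    [[11,-346,41],[0,0,0],50],
    [[11,-346,41],[0,0,0],50],
    [[11,-346,41],[0,0,0],50]
  ]
}}

```text
clock: 2.1
tcp_pos: [0.459, 0.0798, 0.1813]
orientation: [-0.016, 1.0, -0.01, -0.0]
wrist_force: [-0.5, 0.3, -0.4]
finger_gap: 0.05
grip_force: 0.0
```

```bash
python3 -c "
from h import *
to((.472,.336,.17,-.071),(.472,.336,.029,-.071))
im=shot('scene','s1');im=shot('top','t1')
a=cv2.imread('pics/s1.png')[190:330,180:330]
cv2.imwrite('pics/c1.png',cv2.resize(a,None,fx=4,fy=4,interpolation=2))"
```

```text
now [0.459  0.0798 0.1813] yaw -0.0206 t 2.1 gap 0.049975053963246405
shift mm [7.7, -255.9, 19.6] turn [-0.032, 0.002, 0.05]
shift mm [7.9, -251.3, 160.5] turn [-0.032, 0.002, 0.05]
```

View pics/c1.png

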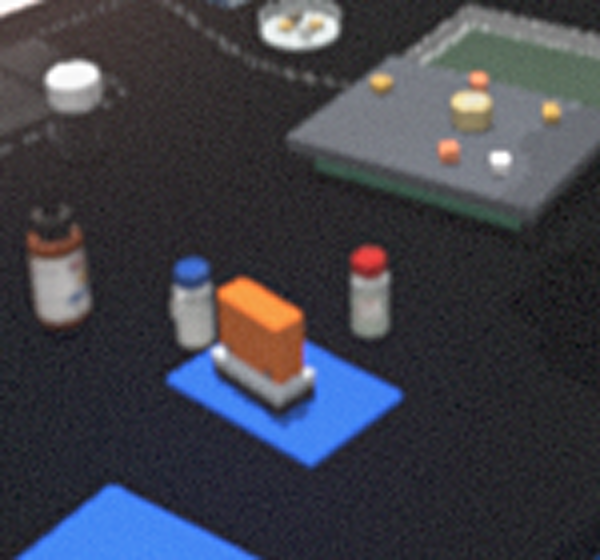

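The scene crop shows the scraper upright on the mat, the vials clear of it, and all the chips on the plate. The arm slowed down and tilted, so I check the joints.

```bash
python3 -c "
from h import *
s=telemetry.get_state();print(s['joint_pos'].round(3),s['qvel'].round(3))
to((.472,.336,.19,-.071))"
```

```text
[-0.021  0.124 -0.321  1.128  0.032  3.141] [ 0.004 -0.008  0.003  0.009  0.001 -0.001]
now [0.4589 0.08   0.1813] yaw -0.0202 t 2.2 gap 0.0501542753076228
shift mm [8.0, -256.3, -0.4] turn [-0.032, 0.002, 0.051]
```

Joint 6 is at its limit, so I take the half-turn equivalent grasp by turning negative about tool z.

```bash
python3 -c "
from h import *
to((.472,.336,.19,-.02+.25),(.472,.336,.19,-.02+.5),(.472,.336,.19,-.02+1))"
```

```text
now [0.4589 0.08   0.1813] yaw -0.0202 t 2.2 gap 0.0501542753076228
shift mm [8.0, -256.3, -0.4] turn [-0.032, -0.003, -0.25]
shift mm [8.0, -256.3, -0.4] turn [-0.032, -0.007, -0.5]
shift mm [8.0, -256.3, -0.4] turn [-0.03, -0.015, -1.0]
```

{"op": "step_arm", "data": {
  "moves": [
    [[8,-40,0],[-0.032,-0.001,-0.12],50],
    [[8,-80,0],[-0.032,-0.003,-0.25],50],
    [[8,-120,0],[-0.032,-0.005,-0.37],50],
    [[8,-160,0],[-0.032,-0.007,-0.5],50],
    [[8,-200,0],[-0.031,-0.009,-0.62],50],
    [[8,-235,0],[-0.031,-0.011,-0.75],50],
    [[8,-256,0],[-0.03,-0.013,-0.87],50],
    [[8,-256,0],[-0.03,-0.015,-1.0],50]
  ]
}}

```text
clock: 2.87
tcp_pos: [0.4716, 0.3404, 0.1901]
orientation: [-0.001, 0.881, 0.473, 0.001]
wrist_force: [0.7, -0.8, -0.1]
finger_gap: 0.0499
grip_force: 0.0
```

{"op": "step_arm", "data": {
  "moves": [
    [[0,0,0],[0,0,-0.12],50],
    [[0,0,0],[0,0,-0.25],50],
    [[0,0,0],[0,0,-0.37],50],
    [[0,0,0],[0,0,-0.5],50],
    [[0,0,0],[0,0,-0.62],50],
    [[0,0,0],[0,0,-0.75],50],
    [[0,0,0],[0,0,-0.87],50],
    [[0,0,0],[0,0,-1.0],50]
  ]
}}

```text
clock: 3.53
tcp_pos: [0.4717, 0.3361, 0.1902]
orientation: [0.0, 0.55, 0.835, 0.0]
wrist_force: [0.6, -0.7, 0.6]
finger_gap: 0.0499
grip_force: 0.0
```

{"op": "step_arm", "data": {
  "moves": [
    [[0,0,0],[0,0,-0.12],50],
    [[0,0,0],[0,0,-0.25],50],
    [[0,0,0],[0,0,-0.37],50],
    [[0,0,0],[0,0,-0.5],50],
    [[0,0,0],[0,0,-0.62],50],
    [[0,0,0],[0,0,-0.75],50],
    [[0,0,0],[0,0,-0.87],50],
    [[0,0,0],[0,0,-1.0],50]
  ]
}}

```text
clock: 4.2
tcp_pos: [0.4717, 0.3361, 0.1902]
orientation: [0.0, 0.085, 0.996, 0.0]
wrist_force: [1.2, 0.1, 0.5]
finger_gap: 0.0503
grip_force: 0.0
```

```bash
python3 -c "
from h import *
to((.472,.336,.10,-.071+np.pi),(.472,.336,.029,-.071+np.pi));print(telemetry.get_state()['joint_pos'].round(2))"
```

```text
now [0.4717 0.3361 0.1902] yaw 2.9718 t 4.2 gap 0.05031042515057943
shift mm [-0.2, -0.1, 90.2] turn [0.001, 0.0, -0.099]
shift mm [-0.2, -0.1, 161.2] turn [0.001, 0.0, -0.099]
[ 0.48  0.33 -0.02  1.21  0.    0.65]
```

{"op": "step_arm", "data": {
  "moves": [
    [[0,0,40],[0,0,-0.099],50],
    [[0,0,80],[0,0,-0.099],50],
    [[0,0,115],[0,0,-0.099],50],
    [[0,0,140],[0,0,-0.099],50],
    [[0,0,155],[0,0,-0.099],50],
    [[0,0,161],[0,0,-0.099],50],
    [[0,0,161],[0,0,-0.099],50]
  ]
}}

```text
clock: 4.78
tcp_pos: [0.4706, 0.3358, 0.0275]
orientation: [-0.001, 0.038, 0.999, -0.001]
wrist_force: [0.1, 0.1, 0.4]
finger_gap: 0.05
grip_force: 0.0
```

{"op": "step_arm", "data": {
  "moves": [
    [[0,0,0],[0,0,0],40],
    [[0,0,0],[0,0,0],30],
    [[0,0,0],[0,0,0],20],
    [[0,0,0],[0,0,0],10],
    [[0,0,0],[0,0,0],10],
    [[0,0,0],[0,0,0],10],
    [[0,0,0],[0,0,0],10]
  ],
  "grip_force": 60
}}

```text
clock: 5.37
tcp_pos: [0.4727, 0.3376, 0.0308]
orientation: [0.002, 0.038, 0.999, 0.001]
wrist_force: [0.4, 1.4, 6.9]
finger_gap: 0.0215
grip_force: 58.9
```

```bash
python3 -c "
from h import *
to((.472,.336,.029,-.071+np.pi));a=shot('scene','s2')
a=cv2.imread('pics/s2.png')[190:330,180:330]
cv2.imwrite('pics/c2.png',cv2.resize(a,None,fx=4,fy=4,interpolation=2))"
```

```text
now [0.4727 0.3376 0.0308] yaw 3.066 t 5.3667 gap 0.02150405737956232
shift mm [0.6, -1.7, 1.8] turn [0.002, 0.003, -0.005]
```

View pics/c2.png

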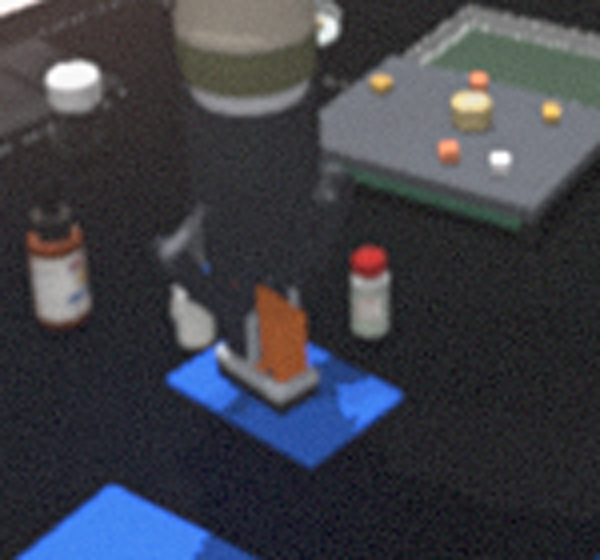

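The scraper is gripped: the scene crop shows fingers on both sides of the orange grip, the gap is 21.5 mm, and the vials have not moved. Now I lift it.

{"op": "step_arm", "data": {
  "moves": [
    [[0,0,-15],[0,0,0],10],
    [[0,0,-30],[0,0,0],10],
    [[0,0,-55],[0,0,0],10],
    [[0,0,-80],[0,0,0],10],
    [[0,0,-90],[0,0,0],10],
    [[0,0,-90],[0,0,0],10],
    [[0,0,-90],[0,0,0],10]
  ]
}}

```text
clock: 6.0
tcp_pos: [0.4714, 0.3368, 0.1189]
orientation: [0.0, 0.038, 0.999, 0.0]
wrist_force: [-0.8, -0.6, -2.6]
finger_gap: 0.0214
grip_force: 58.8
```

```bash
python3 -c "
from h import *
to(pl(43,-44,.12,-.7+np.pi));print(telemetry.get_state()['joint_pos'].round(2))"
```

```text
now [0.4714 0.3368 0.1189] yaw 3.0659 t 6.0 gap 0.021394370896409363
shift mm [-162.7, -303.2, -1.2] turn [0.001, 0.001, 0.432]
[ 0.48  0.38 -0.15  1.05  0.    0.56]
```

{"op": "step_arm", "data": {
  "moves": [
    [[-19,-36,0],[0,0,0.06],10],
    [[-38,-72,0],[0,0,0.12],10],
    [[-57,-108,0],[0,0,0.18],10],
    [[-76,-144,0],[0,0,0.24],10],
    [[-95,-180,0],[0,0,0.3],10],
    [[-114,-216,0],[0,0,0.36],10],
    [[-133,-250,0],[0,0,0.42],10],
    [[-150,-280,0],[0,0,0.432],10]
  ]
}}

```text
clock: 6.67
tcp_pos: [0.599, 0.0437, 0.1164]
orientation: [-0.002, 0.253, 0.967, -0.0]
wrist_force: [0.8, -0.1, -1.3]
finger_gap: 0.0212
grip_force: 59.1
```

```bash
python3 -c "
from h import *
to(pl(43,-44,.12,-.7+np.pi),pl(43,-44,.0575,-.7+np.pi))"
```

```text
now [0.599  0.0437 0.1164] yaw 2.6302 t 6.6667 gap 0.02120222034319363
shift mm [-20.8, -13.1, -3.6] turn [-0.001, -0.003, -0.004]
shift mm [-21.0, -13.0, 58.9] turn [-0.001, -0.003, -0.004]
```

{"op": "step_arm", "data": {
  "moves": [
    [[-21,-13,0],[0,0,0],10],
    [[-21,-13,0],[0,0,0],10],
    [[-21,-13,20],[0,0,0],10],
    [[-21,-13,40],[0,0,0],10],
    [[-21,-13,40],[0,0,0],10],
    [[-21,-13,40],[0,0,0],10]
  ]
}}

```text
clock: 7.17
tcp_pos: [0.6091, 0.0253, 0.0762]
orientation: [-0.003, 0.251, 0.968, -0.0]
wrist_force: [1.1, 0.2, -0.8]
finger_gap: 0.0214
grip_force: 59.1
```

```bash
python3 -c "
from h import *
to(pl(43,-44,.0575,-.7+np.pi),pl(12,-81,.0575,-.7+np.pi));a=shot('scene','s3');b=shot('top','t3')
a=cv2.imread('pics/s3.png')[150:270,230:380];b=cv2.imread('pics/t3.png')[175:270,232:345]
cv2.imwrite('pics/c3.png',cv2.resize(a,None,fx=5,fy=5,interpolation=2))"
```

```text
now [0.6091 0.0253 0.0762] yaw 2.6343 t 7.1667 gap 0.021379598167769354
shift mm [-3.1, -1.9, 18.7] turn [-0.002, -0.006, 0.0]
shift mm [-3.2, -50.2, 18.7] turn [-0.002, -0.006, 0.0]
```

View pics/c3.png

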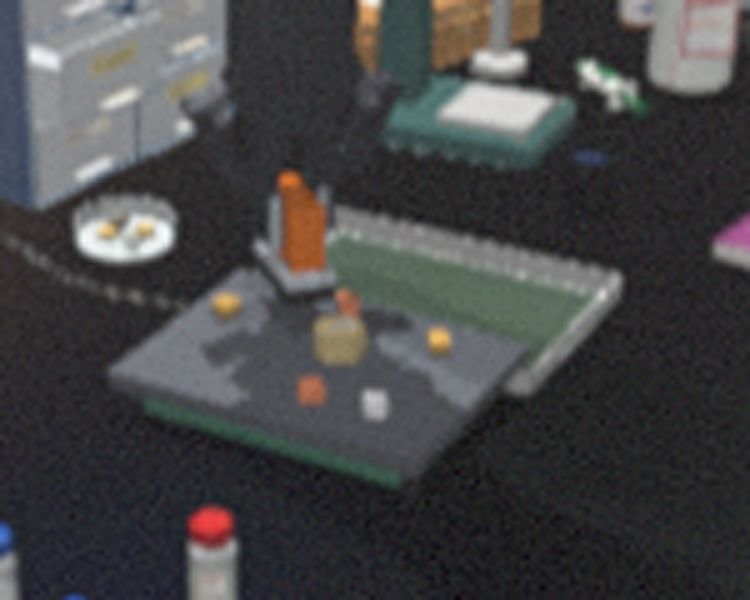

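The crop shows the scraper hovering over the plate beside copper chip B at (347,302), clear of the specimen at (340,340). I lower it and push.

{"op": "step_arm", "data": {
  "moves": [
    [[-1,0,10],[0,0,0],10],
    [[-1,0,18],[0,0,0],10],
    [[-1,0,18],[0,0,0],10],
    [[-1,-6,18],[0,0,0],10],
    [[-1,-12,18],[0,0,0],10],
    [[-1,-18,18],[0,0,0],10],
    [[-1,-24,18],[0,0,0],10],
    [[-1,-30,18],[0,0,0],10]
  ]
}}

```text
clock: 7.93
tcp_pos: [0.5979, -0.0029, 0.0613]
orientation: [0.0, 0.251, 0.968, 0.0]
wrist_force: [-0.3, -0.4, -1.3]
finger_gap: 0.0212
grip_force: 59.1
```

{"op": "step_arm", "data": {
  "moves": [
    [[0,-6,0],[0,0,0],10],
    [[0,-12,0],[0,0,0],10],
    [[0,-18,0],[0,0,0],10],
    [[0,-22,0],[0,0,0],10],
    [[0,-22,0],[0,0,0],10],
    [[0,-22,0],[0,0,0],10]
  ]
}}

```text
clock: 8.43
tcp_pos: [0.5873, -0.0215, 0.0609]
orientation: [0.0, 0.251, 0.968, 0.0]
wrist_force: [0.5, -0.4, -1.9]
finger_gap: 0.0209
grip_force: 59.1
```

```bash
python3 -c "
from h import *
to(pl(12,-81,.11,-.7+np.pi),pl(73,20,.11,np.pi));a=shot('scene','s4');b=shot('top','t4')
a=cv2.imread('pics/s4.png')[150:270,230:380];b=cv2.imread('pics/t4.png')[175:270,232:345]
cv2.imwrite('pics/c4.png',cv2.resize(a,None,fx=5,fy=5,interpolation=2))"
```

```text
now [ 0.5873 -0.0215  0.0609] yaw 2.6335 t 8.4333 gap 0.02093239873918915
shift mm [0.6, 1.3, -49.1] turn [0.001, 0.0, -0.001]
shift mm [19.0, 117.8, -49.0] turn [0.001, 0.0, -0.701]
```

View pics/c4.png

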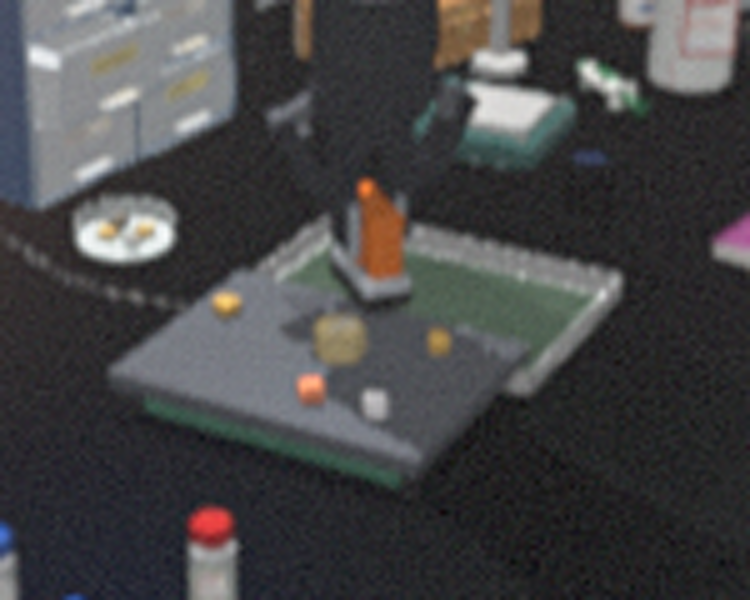

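Chip B has left the plate and the specimen has not moved. I raise the scraper and go behind chip A.

{"op": "step_arm", "data": {
  "moves": [
    [[0,0,-30],[0,0,0],10],
    [[0,0,-49],[0,0,-0.1],10],
    [[5,30,-49],[0,0,-0.2],10],
    [[10,60,-49],[0,0,-0.32],10],
    [[15,90,-49],[0,0,-0.44],10],
    [[19,114,-49],[0,0,-0.56],10],
    [[19,114,-49],[0,0,-0.68],10],
    [[19,114,-49],[0,0,-0.701],10]
  ]
}}

```text
clock: 9.2
tcp_pos: [0.6264, 0.0896, 0.1097]
orientation: [0.0, -0.1, 0.995, 0.0]
wrist_force: [-0.4, -0.5, -1.8]
finger_gap: 0.0214
grip_force: 59.3
```

```bash
python3 -c "
from h import *
to(pl(73,16,.11,np.pi),pl(73,16,.0575,np.pi),pl(73,-78,.0575,np.pi));a=shot('scene','s5');b=shot('top','t5')
a=cv2.imread('pics/s5.png')[150:270,230:380];b=cv2.imread('pics/t5.png')[175:270,232:345]
c=np.zeros((360,800,3),np.uint8);a=cv2.resize(a,(400,320),interpolation=2);b=cv2.resize(b,(400,336),interpolation=2);c[:320,:400]=a;c[:336,400:]=b
cv2.imwrite('pics/c5.png',c)"
```

```text
now [0.6264 0.0896 0.1097] yaw -2.9414 t 9.2 gap 0.021382368834848287
shift mm [-1.6, -3.3, -0.3] turn [0.0, 0.0, 0.008]
shift mm [-1.6, -3.3, 52.2] turn [0.0, 0.0, 0.008]
shift mm [-0.9, -97.3, 52.1] turn [0.0, 0.0, 0.008]
```

View pics/c5.png

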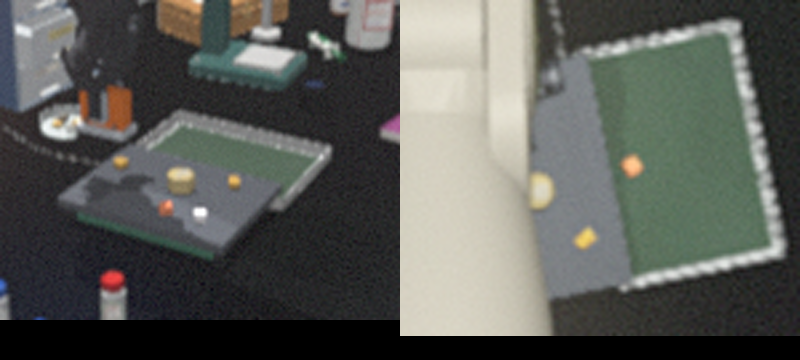

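In the top view chip B lies in the tray at (632,166). Next I sweep chip A.

{"op": "step_arm", "data": {
  "moves": [
    [[-1,-2,20],[0,0,0.008],10],
    [[-1,-3,40],[0,0,0.008],10],
    [[-1,-3,52],[0,0,0.008],10],
    [[-1,-3,52],[0,0,0.008],10],
    [[-1,-11,52],[0,0,0.008],10],
    [[-1,-19,52],[0,0,0.008],10],
    [[-1,-27,52],[0,0,0.008],10],
    [[-1,-35,52],[0,0,0.008],10]
  ]
}}

```text
clock: 9.97
tcp_pos: [0.6343, 0.052, 0.0584]
orientation: [0.001, -0.092, 0.996, 0.0]
wrist_force: [0.6, -0.1, -1.1]
finger_gap: 0.0212
grip_force: 60.4
```

{"op": "step_arm", "data": {
  "moves": [
    [[0,-8,0],[0,0,0],10],
    [[0,-16,0],[0,0,0],10],
    [[0,-24,0],[0,0,0],10],
    [[0,-32,0],[0,0,0],10],
    [[0,-40,0],[0,0,0],10],
    [[0,-48,0],[0,0,0],10],
    [[0,-56,0],[0,0,0],10],
    [[0,-62,0],[0,0,0],10]
  ]
}}

```text
clock: 10.63
tcp_pos: [0.6455, -0.0085, 0.0579]
orientation: [0.0, -0.092, 0.996, 0.0]
wrist_force: [0.8, 0.7, -1.1]
finger_gap: 0.0211
grip_force: 60.4
```

{"op": "step_arm", "data": {
  "moves": [
    [[0,-2,0],[0,0,0],10],
    [[0,-2,0],[0,0,0],10],
    [[0,0,-30],[0,0,0],10],
    [[0,0,-52],[0,0,0],10],
    [[0,0,-52],[0,0,0],10]
  ]
}}

```text
clock: 11.05
tcp_pos: [0.6481, -0.0073, 0.1149]
orientation: [0.004, -0.093, 0.996, -0.001]
wrist_force: [1.8, -0.4, -0.3]
finger_gap: 0.0213
grip_force: 60.4
```

```bash
python3 -c "
from h import *
to(pl(14,60,.11,-np.pi/2+np.pi))
print(telemetry.get_state()['joint_pos'].round(2))
a=shot('scene','s6');b=shot('top','t6')
a=cv2.imread('pics/s6.png')[150:270,230:380];b=cv2.imread('pics/t6.png')[175:270,232:345]
c=np.zeros((360,800,3),np.uint8);a=cv2.resize(a,(400,320),interpolation=2);b=cv2.resize(b,(400,336),interpolation=2);c[:320,:400]=a;c[:336,400:]=b
cv2.imwrite('pics/c6.png',c)"
```

```text
now [ 0.6481 -0.0073  0.1149] yaw -2.9556 t 11.05 gap 0.021344778095502802
shift mm [61.0, 139.7, 4.2] turn [0.005, 0.008, 1.564]
[-0.14  0.5   0.04  1.1   0.   -0.32]
```

View pics/c6.png

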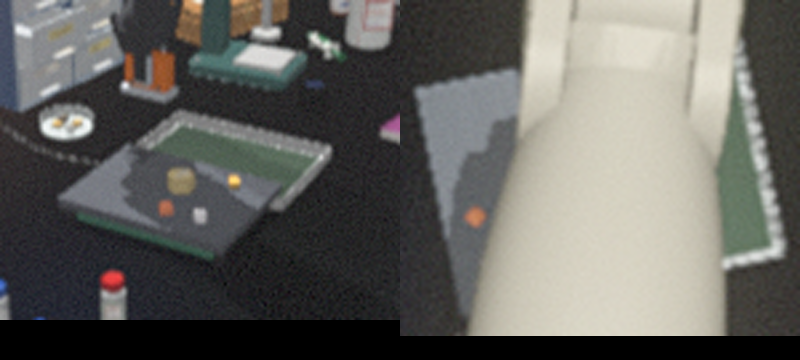

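Chip A is off the plate. Next I go to the +x side of chip C at yaw −90° so that I can push it clear of the specimen's lane.

{"op": "step_arm", "data": {
  "moves": [
    [[8,18,4],[0,0,0.12],10],
    [[16,36,4],[0,0,0.24],10],
    [[24,54,4],[0,0,0.36],10],
    [[32,72,4],[0,0,0.48],10],
    [[40,90,4],[0,0,0.6],10],
    [[48,108,4],[0,0,0.72],10],
    [[55,126,4],[0,0,0.84],10],
    [[61,139,4],[0,0,0.96],10]
  ]
}}

```text
clock: 11.82
tcp_pos: [0.5574, 0.1193, 0.1042]
orientation: [-0.002, 0.38, 0.925, -0.0]
wrist_force: [-0.3, -0.2, -1.7]
finger_gap: 0.0217
grip_force: 60.3
```

{"op": "step_arm", "data": {
  "moves": [
    [[0,0,0],[0,0,0.12],10],
    [[0,0,0],[0,0,0.24],10],
    [[0,0,0],[0,0,0.36],10],
    [[0,0,0],[0,0,0.48],10],
    [[0,0,0],[0,0,0.6],10],
    [[0,0,0],[0,0,0.604],10],
    [[0,0,0],[0,0,0.604],10]
  ]
}}

```text
clock: 12.4
tcp_pos: [0.5587, 0.118, 0.1047]
orientation: [-0.001, 0.635, 0.773, -0.0]
wrist_force: [-0.3, -0.6, -1.5]
finger_gap: 0.0211
grip_force: 60.3
```

```bash
cat >> h.py <<'E'
def chips(tag):
    y=.1924;c=np.array([.5601,.0571]);R=np.array([[np.cos(y),-np.sin(y)],[np.sin(y),np.cos(y)]])
    for n in('scene','top'):
        shot(n,tag+n);h=cv2.cvtColor(cv2.imread('pics/%s%s.png'%(tag,n)),cv2.COLOR_BGR2HSV).astype(int)
        H,S,V=h[...,0],h[...,1],h[...,2]
        for nm,m in(('col',(S>85)&(V>90)&((H<32)|(H>174))),('wht',(S<70)&(V>125))):
            k,l,s,ce=cv2.connectedComponentsWithStats(m.astype(np.uint8))
            for i in range(1,k):
                if 3<=s[i,4]<250:
                    o=[]
                    for z in(.036,.007):
                        w=px2w(n,ce[i],z)[0,:2];o.append((R.T@(w-c)*1000).round(0))
                    if abs(o[0][0])<105 and -215<o[0][1]<80: 
                        hh=H[l==i];print(n,nm,s[i,4],ce[i].round(0),'H',int(np.median(hh)),'S',int(np.median(S[l==i])),'plate@36',o[0],'@7',o[1])
E
python3 -c "
from h import *
to(pl(14,60,.11,-np.pi/2+np.pi),pl(14,60,.0575,-np.pi/2+np.pi),pl(-12,60,.0575,-np.pi/2+np.pi))
chips('a')"
```

```text
now [0.5587 0.118  0.1047] yaw 1.7663 t 12.4 gap 0.02109173281928843
shift mm [-0.1, 3.7, -5.4] turn [-0.002, -0.001, 0.003]
shift mm [-0.1, 3.8, 47.1] turn [-0.002, -0.001, 0.003]
shift mm [-0.0, -22.2, 47.2] turn [-0.002, -0.001, 0.003]
scene col 180 [277. 202.] H 11 S 178 plate@36 [103. -75.] @7 [ 134. -125.]
scene col 10 [298. 219.] H 22 S 86 plate@36 [-10.  -9.] @7 [ 15. -56.]
scene col 17 [317. 218.] H 19 S 120 plate@36 [-55. -42.] @7 [-33. -90.]
scene col 28 [292. 228.] H 8 S 128 plate@36 [-18.  45.] @7 [7. 2.]
scene wht 4 [291. 196.] H 135 S 4 plate@36 [  83. -129.] @7 [ 113. -182.]
scene wht 5 [283. 201.] H 108 S 21 plate@36 [ 89. -88.] @7 [ 119. -138.]
scene wht 143 [311. 215.] H 108 S 23 plate@36 [-30. -50.] @7 [ -6. -98.]
scene wht 3 [293. 224.] H 176 S 28 plate@36 [-12.  27.] @7 [ 13. -17.]
scene wht 109 [305. 234.] H 114 S 21 plate@36 [-67.  58.] @7 [-45.  15.]
top col 20 [288. 196.] H 25 S 119 plate@36 [ 76. -83.] @7 [ 78. -84.]
top col 28 [297. 222.] H 15 S 109 plate@36 [ -3. -93.] @7 [ -3. -94.]
top col 19 [284. 242.] H 23 S 128 plate@36 [-56. -41.] @7 [-57. -42.]
```

Both dropped chips lie in the tray, at (78,−84) and (−3,−94) in plate coordinates. I lower the scraper and push chip C toward −x.

{"op": "step_arm", "data": {
  "moves": [
    [[0,5,0],[0,0,0],10],
    [[0,5,15],[0,0,0],10],
    [[0,5,35],[0,0,0],10],
    [[0,5,47],[0,0,0],10],
    [[0,5,47],[0,0,0],10],
    [[0,0,47],[0,0,0],10],
    [[0,-5,47],[0,0,0],10],
    [[0,-10,47],[0,0,0],10]
  ]
}}

```text
clock: 13.17
tcp_pos: [0.55, 0.116, 0.0598]
orientation: [0.0, 0.636, 0.772, 0.001]
wrist_force: [-0.2, 1.3, -1.6]
finger_gap: 0.0216
grip_force: 60.3
```

{"op": "step_arm", "data": {
  "moves": [
    [[0,-5,0],[0,0,0],10],
    [[0,-10,0],[0,0,0],10],
    [[0,-14,0],[0,0,0],10],
    [[0,-17,0],[0,0,0],10],
    [[0,-17,0],[0,0,0],10],
    [[0,-17,0],[0,0,0],10]
  ]
}}

```text
clock: 13.67
tcp_pos: [0.5332, 0.1127, 0.0591]
orientation: [0.0, 0.636, 0.772, 0.0]
wrist_force: [0.5, -0.4, -1.8]
finger_gap: 0.0213
grip_force: 60.4
```

```bash
python3 -c "
from h import *
to(pl(-17,60,.0575,-np.pi/2+np.pi),pl(0,80,.11,-np.pi/2+np.pi),pl(-60,82,.11,np.pi))
chips('b')"
```

```text
now [0.5332 0.1127 0.0591] yaw 1.7629 t 13.6667 gap 0.021269418885248713
shift mm [0.2, -1.2, 1.6] turn [0.001, -0.0, -0.0]
shift mm [20.3, 15.8, -50.9] turn [0.001, -0.0, -0.0]
shift mm [22.2, -44.2, -50.9] turn [0.001, 0.0, -1.571]
scene col 170 [286. 219.] H 11 S 181 plate@36 [23.  9.] @7 [ 50. -37.]
scene col 4 [300. 217.] H 20 S 87 plate@36 [ -8. -19.] @7 [ 17. -66.]
scene col 17 [317. 218.] H 19 S 118 plate@36 [-55. -42.] @7 [-33. -90.]
scene col 27 [298. 230.] H 8 S 128 plate@36 [-39.  49.] @7 [-16.   5.]
scene wht 4 [300. 196.] H 64 S 12 plate@36 [  56. -145.] @7 [  84. -198.]
scene wht 238 [335. 206.] H 68 S 4 plate@36 [ -67. -140.] @7 [ -45. -192.]
scene wht 3 [288. 203.] H 60 S 7 plate@36 [ 68. -84.] @7 [  97. -134.]
scene wht 116 [317. 216.] H 109 S 22 plate@36 [-50. -50.] @7 [-27. -98.]
scene wht 3 [291. 215.] H 116 S 18 plate@36 [ 20. -19.] @7 [ 46. -66.]
scene wht 57 [287. 228.] H 109 S 14 plate@36 [-6. 53.] @7 [19.  9.]
scene wht 7 [297. 222.] H 100 S 12 plate@36 [-15.  10.] @7 [ 10. -36.]
scene wht 41 [304. 230.] H 120 S 6 plate@36 [-54.  39.] @7 [-32.  -5.]
scene wh
[... 501 characters left out ...]
227.] H 63 S 52 plate@36 [ -32. -152.] @7 [ -32. -155.]
top wht 8 [314. 229.] H 61 S 48 plate@36 [ -36. -140.] @7 [ -37. -143.]
top wht 12 [299. 236.] H 64 S 50 plate@36 [-48. -89.] @7 [-49. -91.]
top wht 4 [317. 233.] H 63 S 48 plate@36 [ -50. -144.] @7 [ -51. -147.]
top wht 6 [330. 238.] H 66 S 50 plate@36 [ -73. -179.] @7 [ -74. -183.]
top wht 9 [324. 239.] H 65 S 49 plate@36 [ -72. -160.] @7 [ -74. -164.]
top wht 3 [304. 240.] H 61 S 47 plate@36 [ -63. -103.] @7 [ -65. -105.]
top wht 7 [319. 242.] H 63 S 49 plate@36 [ -78. -144.] @7 [ -79. -147.]
top wht 3 [325. 241.] H 67 S 48 plate@36 [ -79. -165.] @7 [ -81. -168.]
top wht 3 [315. 245.] H 64 S 48 plate@36 [ -84. -133.] @7 [ -86. -135.]
```

Chip C is now at (−39,49) and the specimen has not moved. I nudge C 5 mm more, then raise, turn and go behind chips C and D.

{"op": "step_arm", "data": {
  "moves": [
    [[0,-3,0],[0,0,0],10],
    [[0,-6,0],[0,0,0],10],
    [[0,-6,0],[0,0,0],10],
    [[0,0,0],[0,0,0],10],
    [[0,0,-30],[0,0,0],10],
    [[0,0,-51],[0,0,-0.12],10],
    [[6,-10,-51],[0,0,-0.24],10],
    [[12,-20,-51],[0,0,-0.36],10]
  ]
}}

```text
clock: 14.43
tcp_pos: [0.5136, 0.1208, 0.1118]
orientation: [0.002, 0.485, 0.874, 0.002]
wrist_force: [0.1, 0.6, -0.8]
finger_gap: 0.0212
grip_force: 60.4
```

```bash
python3 -c "
from h import *
to(pl(-60,84,.11,np.pi))"
```

```text
now [0.5136 0.1208 0.1118] yaw 2.1282 t 14.4333 gap 0.021159126971755055
shift mm [21.2, -20.4, 1.6] turn [0.003, 0.004, -1.206]
```

{"op": "step_arm", "data": {
  "moves": [
    [[5,-5,0],[0,0,-0.12],10],
    [[10,-10,0],[0,0,-0.24],10],
    [[15,-15,0],[0,0,-0.36],10],
    [[21,-20,0],[0,0,-0.48],10],
    [[21,-20,0],[0,0,-0.6],10],
    [[21,-20,0],[0,0,-0.72],10],
    [[21,-20,0],[0,0,-0.84],10],
    [[21,-20,0],[0,0,-0.96],10]
  ]
}}

```text
clock: 15.1
tcp_pos: [0.4838, 0.1282, 0.11]
orientation: [0.0, 0.026, 1.0, 0.0]
wrist_force: [-0.7, -0.4, -1.0]
finger_gap: 0.021
grip_force: 60.3
```

{"op": "step_arm", "data": {
  "moves": [
    [[0,0,0],[0,0,-0.12],10],
    [[0,0,0],[0,0,-0.24],10],
    [[0,0,0],[0,0,-0.246],10],
    [[0,0,0],[0,0,-0.246],10]
  ]
}}

```text
clock: 15.43
tcp_pos: [0.4836, 0.1282, 0.11]
orientation: [0.0, -0.092, 0.996, 0.0]
wrist_force: [-0.8, 0.9, -0.7]
finger_gap: 0.0212
grip_force: 60.3
```

```bash
python3 -c "
from h import *
to(pl(-60,84,.0575,np.pi),pl(-60,-80,.0575,np.pi))
chips('c')" | grep -v wht; python3 - <<'E'
from h import *
a=cv2.imread('pics/cscene.png')[150:270,230:380];b=cv2.imread('pics/ctop.png')[175:270,232:345]
c=np.zeros((360,800,3),np.uint8);a=cv2.resize(a,(400,320),interpolation=2);b=cv2.resize(b,(400,336),interpolation=2);c[:320,:400]=a;c[:336,400:]=b
cv2.imwrite('pics/c7.png',c)
E
```

```text
now [0.4836 0.1282 0.11  ] yaw -2.9572 t 15.4333 gap 0.02119750521016793
shift mm [-1.4, -0.4, 52.5] turn [0.0, 0.001, -0.008]
shift mm [-2.7, -164.4, 52.4] turn [0.0, 0.001, -0.008]
scene col 158 [305. 210.] H 11 S 177 plate@36 [  1. -69.] @7 [  26. -118.]
scene col 43 [290. 208.] H 10 S 147 plate@36 [ 44. -57.] @7 [  72. -105.]
scene col 17 [317. 218.] H 19 S 120 plate@36 [-55. -42.] @7 [-33. -90.]
scene col 26 [299. 230.] H 8 S 133 plate@36 [-43.  49.] @7 [-20.   6.]
top col 21 [289. 197.] H 25 S 118 plate@36 [ 76. -83.] @7 [ 78. -85.]
top col 28 [297. 222.] H 15 S 109 plate@36 [ -3. -93.] @7 [ -3. -94.]
top col 19 [284. 242.] H 24 S 122 plate@36 [-56. -41.] @7 [-57. -41.]
top col 22 [253. 245.] H 12 S 118 plate@36 [-46.  51.] @7 [-47.  53.]
```

Chips C and D are ready in the lane. I lower the scraper and sweep along x = −60.

{"op": "step_arm", "data": {
  "moves": [
    [[-1,0,20],[0,0,-0.008],10],
    [[-1,0,40],[0,0,-0.008],10],
    [[-1,0,52],[0,0,-0.008],10],
    [[-1,0,52],[0,0,-0.008],10],
    [[-1,-8,52],[0,0,-0.008],10],
    [[-1,-16,52],[0,0,-0.008],10],
    [[-1,-24,52],[0,0,-0.008],10],
    [[-1,-32,52],[0,0,-0.008],10]
  ]
}}

```text
clock: 16.2
tcp_pos: [0.4909, 0.0958, 0.0586]
orientation: [0.001, -0.097, 0.995, 0.0]
wrist_force: [-0.1, 1.4, -1.0]
finger_gap: 0.0212
grip_force: 60.6
```

{"op": "step_arm", "data": {
  "moves": [
    [[0,-7,0],[0,0,0],10],
    [[0,-14,0],[0,0,0],10],
    [[0,-21,0],[0,0,0],10],
    [[0,-28,0],[0,0,0],10],
    [[0,-28,0],[0,0,0],10]
  ]
}}

```text
clock: 16.62
tcp_pos: [0.4961, 0.068, 0.058]
orientation: [0.0, -0.097, 0.995, -0.0]
wrist_force: [0.2, 0.2, -2.3]
finger_gap: 0.0216
grip_force: 60.6
```

```bash
python3 -c "
from h import *
to(pl(-60,-80,.0575,np.pi))
chips('d')" | grep -v 'top wht'; python3 - <<'E'
from h import *
a=cv2.imread('pics/dscene.png')[150:270,230:380]
cv2.imwrite('pics/c8.png',cv2.resize(a,None,fx=5,fy=5,interpolation=2))
E
```

```text
now [0.4961 0.068  0.058 ] yaw -2.9478 t 16.6167 gap 0.02156849114290428
shift mm [-0.6, -102.9, 0.5] turn [-0.0, 0.001, 0.001]
scene col 143 [315. 217.] H 11 S 178 plate@36 [-47. -40.] @7 [-24. -88.]
scene col 47 [301. 217.] H 11 S 135 plate@36 [-10. -24.] @7 [ 15. -71.]
scene wht 8 [298. 194.] H 80 S 4 plate@36 [  75. -160.] @7 [ 104. -214.]
scene wht 205 [338. 207.] H 65 S 5 plate@36 [ -80. -139.] @7 [ -58. -192.]
scene wht 3 [309. 219.] H 110 S 16 plate@36 [-39. -22.] @7 [-15. -69.]
scene wht 72 [307. 225.] H 106 S 14 plate@36 [-49.  12.] @7 [-26. -34.]
top col 20 [288. 196.] H 25 S 115 plate@36 [ 76. -83.] @7 [ 78. -84.]
top col 28 [297. 222.] H 15 S 104 plate@36 [ -3. -93.] @7 [ -3. -94.]
top col 10 [285. 241.] H 22 S 109 plate@36 [-54. -44.] @7 [-55. -45.]
```

View pics/c8.png

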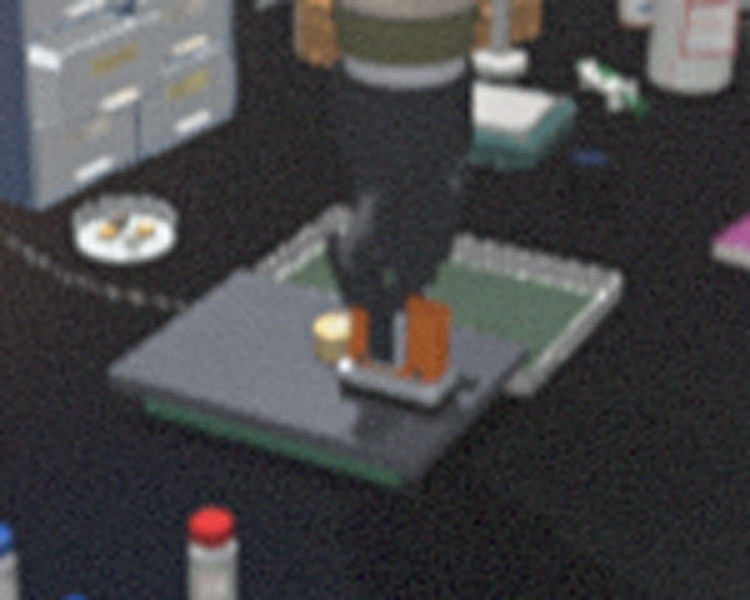

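The chips are ahead of the scraper, and the specimen at (332,335) stands clear. I carry the sweep on over the lip, then raise.

{"op": "step_arm", "data": {
  "moves": [
    [[0,-7,0],[0,0,0],10],
    [[0,-14,0],[0,0,0],10],
    [[0,-21,0],[0,0,0],10],
    [[0,-28,0],[0,0,0],10],
    [[0,-35,0],[0,0,0],10],
    [[0,-42,0],[0,0,0],10],
    [[0,-49,0],[0,0,0],10],
    [[0,-56,0],[0,0,0],10]
  ]
}}

```text
clock: 17.38
tcp_pos: [0.5066, 0.0136, 0.0579]
orientation: [0.0, -0.097, 0.995, 0.0]
wrist_force: [0.4, 0.7, -0.9]
finger_gap: 0.0213
grip_force: 60.7
```

{"op": "step_arm", "data": {
  "moves": [
    [[0,-7,0],[0,0,0],10],
    [[0,-14,0],[0,0,0],10],
    [[0,-21,0],[0,0,0],10],
    [[0,-28,0],[0,0,0],10],
    [[0,-35,0],[0,0,0],10],
    [[0,-42,0],[0,0,0],10],
    [[0,-48,0],[0,0,0],10],
    [[0,-48,0],[0,0,0],10]
  ]
}}

```text
clock: 18.05
tcp_pos: [0.5163, -0.0339, 0.0579]
orientation: [0.0, -0.097, 0.995, -0.0]
wrist_force: [-0.6, -0.2, -1.0]
finger_gap: 0.021
grip_force: 60.6
```

{"op": "step_arm", "data": {
  "moves": [
    [[0,0,-30],[0,0,0],10],
    [[0,0,-60],[0,0,0],10],
    [[0,30,-80],[0,0,0],10],
    [[0,70,-80],[0,0,0],10],
    [[0,110,-80],[0,0,0],10],
    [[0,150,-80],[0,0,0],10],
    [[0,190,-80],[0,0,0],10],
    [[0,220,-80],[0,0,0],10]
  ]
}}

```text
clock: 18.72
tcp_pos: [0.4719, 0.1859, 0.1382]
orientation: [0.0, -0.098, 0.995, 0.001]
wrist_force: [-0.3, 0.8, -1.0]
finger_gap: 0.0216
grip_force: 60.5
```

```bash
python3 -c "
from h import *
to((.464,.332,.12,.015+np.pi))
chips('e')" | grep -v 'wht.*S [2-9]'; python3 - <<'E'
from h import *
a=cv2.imread('pics/etop.png')[175:270,232:345]
h=cv2.cvtColor(a,cv2.COLOR_BGR2HSV);m=((h[...,2]>150)&(h[...,1]<70)).astype(np.uint8)
k,l,s,ce=cv2.connectedComponentsWithStats(m);print([(x.tolist(),c.round().tolist()) for x,c in zip(s[1:],ce[1:]) if x[4]>3])
E
```

```text
now [0.4719 0.1859 0.1382] yaw -2.9448 t 18.7167 gap 0.021621370068722983
shift mm [-20.8, 144.8, 18.4] turn [0.001, 0.0, 0.182]
scene col 172 [295. 209.] H 11 S 177 plate@36 [ 30. -58.] @7 [  57. -107.]
scene col 47 [279. 207.] H 10 S 145 plate@36 [ 76. -44.] @7 [105. -92.]
top col 20 [288. 196.] H 25 S 120 plate@36 [ 76. -83.] @7 [ 78. -84.]
top col 28 [297. 222.] H 14 S 109 plate@36 [ -3. -93.] @7 [ -3. -94.]
top col 19 [296. 235.] H 13 S 117 plate@36 [-43. -82.] @7 [-44. -84.]
top col 28 [303. 239.] H 24 S 126 plate@36 [ -59. -101.] @7 [ -61. -103.]
[([15, 6, 93, 75, 1280], [60.0, 41.0]), ([5, 25, 3, 2, 5], [6.0, 26.0]), ([10, 24, 4, 2, 6], [11.0, 25.0]), ([17, 29, 4, 4, 6], [18.0, 31.0]), ([26, 31, 3, 4, 6], [27.0, 33.0]), ([34, 34, 3, 6, 9], [35.0, 36.0]), ([16, 37, 4, 4, 8], [17.0, 39.0]), ([35, 41, 2, 3, 4], [35.0, 42.0]), ([27, 45, 2, 2, 4], [28.0, 46.0]), ([24, 49, 3, 3, 5], [25.0, 50.0]), ([21, 51, 2, 2, 4], [22.0, 52.0]), ([28, 50, 3, 2, 4], [29.0, 50.0]), ([20, 53, 23, 24, 122], [32.0, 64.0]), ([20, 54, 4, 3, 7], [22.0, 55.0]), ([13, 57, 6, 6, 20], [16.0, 60.0]), ([57, 63, 5, 2, 5], [59.0, 64.0]), ([63, 63, 6, 6, 24], [65.0, 66.0]), ([55, 68, 3, 3, 6], [56.0, 69.0]), ([59, 69, 4, 5, 7], [61.0, 71.0]), ([56, 72, 2, 2, 4], [56.0, 72.0]), ([3, 82, 2, 3, 6], [4.0, 83.0])]
```

All five chips are in the tray, with the aluminium one at top pixel (297,241). I carry the scraper back to the mat.

{"op": "step_arm", "data": {
  "moves": [
    [[-5,36,0],[0,0,0.05],10],
    [[-10,72,5],[0,0,0.1],10],
    [[-15,108,10],[0,0,0.15],10],
    [[-20,140,18],[0,0,0.182],10],
    [[-21,145,18],[0,0,0.182],10],
    [[-21,145,18],[0,0,0.182],10],
    [[-21,145,18],[0,0,0.182],10]
  ]
}}

```text
clock: 19.4
tcp_pos: [0.4654, 0.3289, 0.1197]
orientation: [-0.0, -0.007, 1.0, -0.0]
wrist_force: [-0.7, -0.2, -0.8]
finger_gap: 0.0213
grip_force: 60.6
```

```bash
python3 -c "
from h import *
to((.464,.332,.12,.015+np.pi),(.464,.332,.0315,.015+np.pi))
y=.1924;R=np.array([[np.cos(y),-np.sin(y)],[np.sin(y),np.cos(y)]])
shot('top','t9');h=cv2.cvtColor(cv2.imread('pics/t9.png'),cv2.COLOR_BGR2HSV).astype(int)
for nm,m in (('wht',(h[...,2]>140)&(h[...,1]<60)),('col',(h[...,1]>85)&(h[...,2]>90)&(h[...,0]<32))):
  k,l,s,ce=cv2.connectedComponentsWithStats(m.astype(np.uint8))
  for i in range(1,k):
    p=R.T@(px2w('top',ce[i],.007)[0,:2]-[.5601,.0571])*1000
    if 5<s[i,4]<200 and abs(p[0])<103 and -208<p[1]<75: print(nm,s[i,4],ce[i].round(1),p.round())
"
```

```text
now [0.4654 0.3289 0.1197] yaw -3.1275 t 19.4 gap 0.021327365276592045
shift mm [1.3, 3.2, -0.3] turn [-0.001, -0.0, -0.001]
shift mm [1.3, 3.2, 88.2] turn [-0.001, -0.0, -0.001]
col 21 [288.4 196.4] [ 79. -84.]
col 28 [297.  221.5] [ -3. -94.]
col 19 [296.4 235.2] [-44. -84.]
col 28 [303.4 239.2] [ -61. -103.]
```

{"op": "step_arm", "data": {
  "moves": [
    [[1,3,30],[0,0,0],10],
    [[1,3,55],[0,0,0],10],
    [[1,3,75],[0,0,0],10],
    [[1,3,83],[0,0,0],10],
    [[1,3,87],[0,0,0],10],
    [[1,3,88],[0,0,0],10],
    [[1,3,88],[0,0,0],10],
    [[1,3,88],[0,0,0],10]
  ]
}}

```text
clock: 20.12
tcp_pos: [0.4657, 0.3327, 0.0335]
orientation: [0.001, -0.006, 1.0, 0.001]
wrist_force: [0.9, -0.0, -0.5]
finger_gap: 0.0213
grip_force: 60.6
```

```bash
python3 -c "
from h import *
s=telemetry.get_state();print(s['wrist_force'],s['tcp_pos'])
a=cv2.imread('pics/t9.png');h=cv2.cvtColor(a,cv2.COLOR_BGR2HSV)
print(h[234:247,290:306,2]);print(h[234:247,290:306,1])"
```

```text
[ 0.92028413 -0.01691262 -0.4564093 ] [0.46574014 0.33270817 0.03346814]
[[153 154 158 144 154 212 247 240 174 115 117 117 120 118 125 118]
 [156 152 154 140 162 228 255 253 207 125 121 120 116 116 117 119]
 [159 156 147 140 142 220 255 255 224 141 117 118 122 124 127 121]
 [154 149 153 145 133 202 245 246 219 140 115 136 181 202 203 185]
 [154 152 154 153 132 150 184 190 180 130 118 187 241 255 255 239]
 [153 151 154 153 140 152 199 227 221 160 129 213 255 255 255 245]
 [154 152 152 148 139 178 235 255 247 197 141 212 255 255 249 230]
 [151 153 153 146 141 161 228 255 255 220 155 191 232 218 186 150]
 [153 151 149 151 144 143 201 243 247 220 150 140 155 138 115 114]
 [151 152 152 154 151 136 144 170 173 155 121 109 117 116 121 114]
 [152 152 149 149 151 137 113 110 109 111 114 117 115 110 115 113]
 [150 152 154 154 151 134 108 115 114 115 113 115 116 116 116 118]
 [148 152 152 150 147 139 120 113 117 118 118 119 114 119 118 116]]
[[ 20  20  24  16  71 114 112 107 100  38  59  54  57  56  49  52]
 [ 23  23  23  16  91 130 118 117 111  53  63  60  51  53  59  43]
 [ 21  25  23  27  72 133 121 123 121  74  63  43  46  60  62  51]
 [ 20  17  23  28  38 131 130 121 114  78  44  75 104 116 122 112]
 [ 17  20  22  22  14  80  75  51  27  25  63 130 132 125 126 134]
 [ 22  17  20  23  22   8   5   6   3  16  67 139 134 125 129 136]
 [ 18  20  17  26  13   3   0   0   1  10  45 137 131 132 141 132]
 [ 24  17  18  19  22   8   4   0   0   2  23 124 125 129 123 105]
 [ 17  17  19  19  21  11   3   2   1   2  15  71  87  70  44  45]
 [ 17  20  15  22  15  17   9   5   9  15  34  66  61  46  57  51]
 [ 15  20  19  19  15  19  43  46  56  51  47  50  51  42  49  50]
 [ 19  17  17  22  17  11  28  51  49  51  52  51  55  51  48  48]
 [ 19  20  18  20  21  18  21  45  50  52  41  47  45  49  48  44]]
```

The aluminium chip sits at (297,241), behind where the scraper's face ended, so it lies below the lip in the tray. I lower the last 2 mm and release.

{"op": "step_arm", "data": {
  "moves": [
    [[0,0,1],[0,0,0],10],
    [[0,0,1],[0,0,0],10],
    [[0,0,1],[0,0,0],10],
    [[0,0,1],[0,0,0],10]
  ]
}}

```text
clock: 20.45
tcp_pos: [0.4647, 0.3327, 0.0314]
orientation: [0.0, -0.007, 1.0, 0.0]
wrist_force: [0.8, 0.6, -1.9]
finger_gap: 0.0213
grip_force: 60.6
```

{"op": "step_arm", "data": {
  "moves": [
    [[0,0,1],[0,0,0],10],
    [[0,0,1],[0,0,0],10],
    [[0,0,1],[0,0,0],10],
    [[0,0,1],[0,0,0],24],
    [[0,0,1],[0,0,0],30],
    [[0,0,0],[0,0,0],40],
    [[0,0,0],[0,0,0],48],
    [[0,0,0],[0,0,0],48]
  ]
}}

```text
clock: 21.12
tcp_pos: [0.4646, 0.3325, 0.031]
orientation: [0.0, -0.007, 1.0, 0.0]
wrist_force: [-0.1, 0.1, 0.4]
finger_gap: 0.048
grip_force: 0.0
```

{"op": "step_arm", "data": {
  "moves": [
    [[0,0,-10],[0,0,0],48],
    [[0,0,-25],[0,0,0],48],
    [[0,0,-50],[0,0,0],48],
    [[0,0,-85],[0,0,0],48],
    [[0,0,-120],[0,0,0],48],
    [[0,0,-150],[0,0,0],48]
  ]
}}

```text
clock: 21.62
tcp_pos: [0.4646, 0.3325, 0.1841]
orientation: [0.001, -0.007, 1.0, 0.001]
wrist_force: [0.7, 1.1, -0.0]
finger_gap: 0.0479
grip_force: 0.0
```

```bash
python3 - <<'E'
from h import *
to((.464,.1,.2,np.pi))
shot('scene','s10');shot('top','t10')
def cent(f,H,S,V,box):
    h=cv2.cvtColor(cv2.imread(f),cv2.COLOR_BGR2HSV).astype(int);m=(h[...,0]>=H[0])&(h[...,0]<=H[1])&(h[...,1]>S)&(h[...,2]>V)
    k=np.zeros_like(m);k[box[1]:box[3],box[0]:box[2]]=1;m&=k;ys,xs=np.nonzero(m);return np.array([xs.mean(),ys.mean()]),m.sum(),(xs.min(),xs.max(),ys.min(),ys.max())
for f in('s0','s10'):
    u,n,b=cent('pics/%s.png'%f,(0,18),170,120,(215,250,270,305));print(f,'orange',u.round(1),n,b,px2w('scene',[u],.046).round(4))
    u,n,b=cent('pics/%s.png'%f,(18,30),70,100,(285,208,308,226));print('spec',u.round(2),n)
    u,n,b=cent('pics/%s.png'%f,(0,179),-1,0,(0,0,1,1))
    for nm,H in(('red',(170,179)),('blue',(105,125))):
        try:
            u,n,b=cent('pics/%s.png'%f,H,150,90,(260,245,285,265) if nm=='red' else (215,245,236,264));print(nm,u.round(1),n)
        except Exception as e: print(nm,'none')
E
```

```text
now [0.4646 0.3325 0.1841] yaw -3.1283 t 21.6167 gap 0.0479261363724953
shift mm [3.7, -232.4, -16.2] turn [0.001, 0.002, 0.013]
s0 orange [245.1 270.3] 323 (np.int64(234), np.int64(269), np.int64(253), np.int64(284)) [[0.4773 0.3345 0.046 ]]
spec [297.3  218.04] 53
red [272.3 256.1] 11
blue [227.1 256.8] 42
s10 orange [249.5 270.7] 355 (np.int64(238), np.int64(269), np.int64(253), np.int64(283)) [[0.4683 0.3289 0.046 ]]
spec [297.18 218.02] 50
red [271.9 256.1] 8
blue [227.3 257. ] 41
```

```bash
python3 -c "
from h import *
print(env.hand_in())"
```

```text
the job is handed in; nothing more can be done
None
```

I handed the job in with all five chips in the catch tray, the scraper upright within about 1 mm of the mat's centre, and the specimen and both vials unmoved in the final camera check; the hand-in returned no verdict.

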